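# Stand up and square a leaning row of salvaged disk drives

## Task

The four disk drives in the rack have slumped. Push the row upright and tight against the tall backstop, get the drives' ends flush against the low side guide, and slide the follower plate up against the row so that it holds them. Leave the bottle, the carton and the screwdriver alone, and take your hands off at the end.

Things in the scene. Friction and masses are not known exactly. Their poses are not given: they have to be found in the camera images.
- rack: grey sheet-metal rack, fixed; origin on the table, z up. Its y runs along the row, towards the backstop; its x along the drives' length, away from the side guide, which is on the robot's side (yaw about 0: rack x = world x). Floor 8 mm thick, x -65 to 90, y -174 to 106 mm. Open above, at the outer (-y) end and at +x. The tight upright row fills y = 40 to 100 mm.
- rack_corner (a point): where backstop face, side guide face and floor top meet: (-60, 100, 8) mm in the rack's frame. Backstop: plate 83 mm high above the table, 6 mm thick, from rack x = -65 to 35, its face at y = 100, with low gussets behind it to y = 136. Side guide: wall 45 mm high above the table, 5 mm thick, its face at rack x = -60, along the whole floor; a drive home against it has its origin at x = -10
- follower_face (a point): top middle of the follower's row-side face, 63 mm above the table, at rack x = 0. Follower: upright steel plate 80 mm wide (rack x), 5 mm thick (rack y), from 9 to 64 mm above the table, with a low foot plate (60 x 35 mm, its top 13 mm above the table) on the side away from the row
- follower (a joint): slide of the follower along rack y in m: its face is at rack y = -100 mm at 0 and moves towards the backstop as the value grows, to 0.150 at most; the value is about 0.140 when it touches the upright tight row. It takes about 2 N to slide (more if fast) and stays where it is left; no spring
- drive1: bare aluminium 2.5-inch disk drive, 100 long (own x) x 15 thick (y) x 70 mm tall (z), 0.2 kg, blank white label on one broad face, black board on the other. Origin: middle of its lower 100 x 15 edge. At the start it leans 22 degrees, top towards the backstop, foot away, length along rack x, 7 to 32 mm off the guide. The one next to the backstop.
- drive2: bare aluminium 2.5-inch disk drive, 100 long (own x) x 15 thick (y) x 70 mm tall (z), 0.2 kg, blank white label on one broad face, black board on the other. Origin: middle of its lower 100 x 15 edge. At the start it leans 22 degrees, top towards the backstop, foot away, length along rack x, 7 to 32 mm off the guide. Second from the backstop.
- drive3: bare aluminium 2.5-inch disk drive, 100 long (own x) x 15 thick (y) x 70 mm tall (z), 0.2 kg, blank white label on one broad face, black board on the other. Origin: middle of its lower 100 x 15 edge. At the start it leans 22 degrees, top towards the backstop, foot away, length along rack x, 7 to 32 mm off the guide. Third from the backstop.
- drive4: bare aluminium 2.5-inch disk drive, 100 long (own x) x 15 thick (y) x 70 mm tall (z), 0.2 kg, blank white label on one broad face, black board on the other. Origin: middle of its lower 100 x 15 edge. At the start it leans 22 degrees, top towards the backstop, foot away, length along rack x, 7 to 32 mm off the guide. Last of the row, next to the follower.
- bottle: bystander: clear plastic bottle, 64 mm diameter, 170 mm tall, standing to the left of the rack; origin centre of its underside
- carton: bystander: white carton 100 x 150 x 50 mm to the right of the rack; origin centre of its underside
- screwdriver: bystander: screwdriver lying on the table to the left, nearer the robot; origin under its middle, own x towards its tip
Not all that is in view belongs to the job. Leave any turquoise look-alike of the drive4 alone. What is shaped like the drive1 but green is not meant.

How it is judged:
By the outcome, as a careful person would: the job done as asked, in the order asked, and still so for the second after the job is handed in, with the robot touching nothing.
It also fails if it takes over 61 s, if anything falls off the work surface, if the arm or the gripper's body presses on something with over 40 N, if the wrist force passes 120 N, or if a joint passes its speed limit or range.

## Robot

A 6-joint arm with a two-finger parallel gripper is mounted at the origin on the work surface. World frame = base frame: x ahead of the robot, y to its left, z up, the work surface at z = 0. Lengths are in m, angles in degrees, forces in N, time in s.
With the tool pointing down it reaches from about 0.35 to 0.875 m from the base axis. Payload 4.2 kg.
Tool frame: the origin (TCP) lies on the centre line of the jaws, within the pads' length; the fingertips stand tip_reach ahead of it and the grasp point (between the pads) is the TCP (tip_reach is the distance from the TCP to the fingertips, in m); z points along the fingers, y is the line along which they close (so a half turn about z gives the same grasp; the last joint's range is limited). The gripper opens to 87 mm and grips with 3 to 60 N. Pads are 19 mm wide; open, the fingers measure 117 mm over their backs; the gripper's body (75 mm by 190 mm) begins 51 mm behind the grasp point.
Start: joints at [81.681, 22.042, 0.453, 0, -68.411, -14.817], TCP at [0.246, 0.575, 0.242] pointing down, gripper open.
Joint ranges: [-179.83, 179.83], [-69.29, 118.12], [-61.27, 80.66], [-181.25, 117.63], [-171.15, -9.14], [-177.46, 177.46]. Speed limits (degrees/s): [159.86, 159.86, 180, 180, 180, 180].

## Interface

Orientations are given as a 3x3 rotation matrix whose columns are the frame's x, y, z axes.
In Python, from station import sense, capture, finish_job, tip_reach gives the robot as it stands.
- The arm moves only by the tool arm_command, never from a script. Its argument "deltas" is a list of rows, each a list of 7 numbers: the turn, a rotation vector about the tool's x, y, z in rad, then the shift along the tool's x, y, z in cm, then the closure, from -1 (fully open) to 1 (shut), so that 0 is half open. In form: [[rx, ry, rz, dx, dy, dz, hand], ...]. A call has 1 to 8 rows; each row is the pose to reach, as a shift and turn from the pose commanded when the call began, along the tool's axes at that moment; what a row does not reach only later rows make up. A row lasts 1/12 s, in which the tool goes at most 41.7 mm and 7.16 degrees, less where a joint would pass 70% of its speed; a pose out of reach is approached as far as the arm can. A call with a gripper value outside its range is refused whole. The fingers move at their own pace and stop on an object; the grip force is fixed at half the most. Time passes only in rows, so rows that repeat a pose let the fingers close. It gives the time, the measured TCP pose, the force, the opening and the grip force at its end, in the units of the state.
- sense(): the state, without advancing time (a new reading comes with each control period).
- capture(name): name is "scene" or "top"; returns a dict with "pixels" (384x512x3 uint8, blue, green, red), "fovy" (degrees; the focal length in pixels is half the picture's height over the tangent of half this angle, whatever the lens; pixels are square), "cx", "cy" (the principal point, pixels), "rvec" (rotation vector, rad) and "tvec" (3), from world to camera coordinates, as OpenCV has them. Camera axes: x right, y down, z forward; pixel columns grow to the right and rows downward; lengths in m; the calibration is good to about 2 mm. A picture is of the moment at which its call begins. There is no depth.
- finish_job(): hands the job in; it is judged then, once.
The state is a dict: "time_s": time; "joints": joint angles; "joint_velocities": joint speeds; "effort": joint torques, N m; "tcp_pos": TCP position; "ee_rot": TCP orientation; "wrist_force": force on the tool from outside, world axes, zero at the start; "moment": the same for the moment, N m; "gripper_width": opening from 0.0 (shut) to 1.0 (fully open); "gripper_force": force on a finger pad.
Only numpy, scipy, OpenCV 4.12 (cv2) and the standard library are available. Lean on these libraries where they do the work, as an engineer would, in place of code of your own. Each camera call takes 0.05 s, during which the arm holds its last target. There are 200 camera calls.

## Working session

There is one attempt and no reset: what is moved stays moved. The work goes in short steps, Python scripts to look and compute and a tool call to move; the robot and the scene stay as the last step left them, time stands still between calls to the robot, and variables do not carry over. Pictures are saved under pics/ and viewed, at most 10 in all, crops included, and the job is handed in when it is done.

Besides the shell and the picture viewer there is one more tool, called after "Emit:" in YAML: its name, and indented under it one key for each argument. arm_command: Moves the arm, as the interface text tells. Its arguments: {"type":"object","properties":{"deltas":{"type":"array"}},"required":["deltas"]}

```bash
mkdir -p pics
cat > h.py <<'E'
import numpy as np,cv2
from station import sense,capture,finish_job,tip_reach
def K(c):
    h,w=c["pixels"].shape[:2];f=h/2/np.tan(np.radians(c["fovy"])/2)
    return np.array([[f,0,c["cx"]],[0,f,c["cy"]],[0,0,1.]])
def ray(c,u,v):
    R=cv2.Rodrigues(np.array(c["rvec"],float))[0];t=np.array(c["tvec"],float).ravel()
    return -R.T@t,R.T@np.linalg.inv(K(c))@[u,v,1.]
def onz(c,u,v,z):
    o,d=ray(c,u,v);return o+d*(z-o[2])/d[2]
def proj(c,P):
    return cv2.projectPoints(np.array(P,float).reshape(-1,3),np.array(c["rvec"],float),np.array(c["tvec"],float),K(c),None)[0].reshape(-1,2)
E
python3 - <<'E'
from h import *
for n in("scene","top"):
    c=capture(n);cv2.imwrite(f"pics/{n}0.png",c["pixels"]);print(n,ray(c,256,192),c["fovy"])
s=sense();print(tip_reach,s)
E
```

```text
scene (array([ 1.09858759, -0.20034513,  0.86556727]), array([-0.57806278,  0.19162568, -0.79343902])) 57.227700288754946
top (array([ 3.39259018e-01, -2.69672165e-04,  1.36010484e+00]), array([ 0.1502832 ,  0.01606061, -0.98853674])) 46.211326861855376
0.019 {'time_s': 0.1, 'joints': array([ 8.16808839e+01,  2.20871118e+01,  3.87109180e-01, -2.55844497e-02,
       -6.84123148e+01, -1.48183700e+01]), 'joint_velocities': array([-0.02585836, -0.10033978,  0.3127319 ,  0.20359753, -0.02165608,
       -0.03102736]), 'effort': array([-2.09180230e-04, -3.91691101e+01,  1.87934875e+01,  4.23188791e+00,
        1.34484668e-02, -7.39742791e-05]), 'tcp_pos': array([0.24535182, 0.57427326, 0.24055689]), 'ee_rot': array([[ 9.19499918e-01, -3.93089581e-01, -6.94466835e-04],
       [-3.93090182e-01, -9.19498002e-01, -1.87957120e-03],
       [ 1.00278989e-04,  2.00125366e-03, -9.99997992e-01]]), 'wrist_force': array([ 0.13458063, -0.23577424, -0.01350636]), 'moment': array([ 0.01381087, -0.0163507 ,  0.03638809]), 'gripper_force': 0.0, 'gripper_width': 1.0021088569675218}
```

View pics/scene0.png

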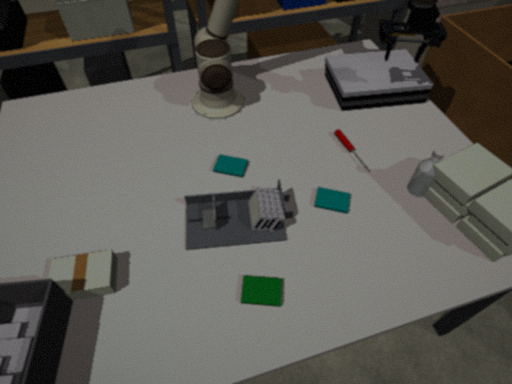

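View pics/top0.png

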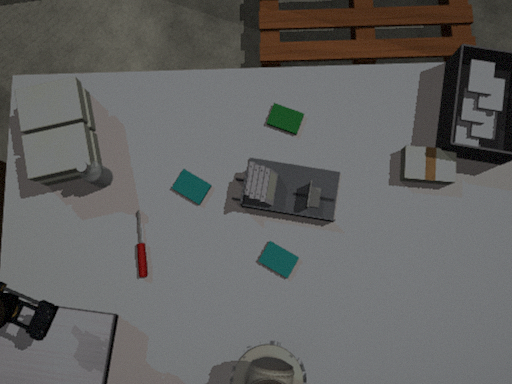

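The scene view shows the rack at about (235,218) px and the top view shows it at (290,190), with the row at (260,182) and the follower at (314,194). Lying flat on the table in the top view are two turquoise look-alikes at (191,187) and (278,259) and a green one at (285,118). The four bare-aluminium drives standing in the rack are the ones meant. I'll confirm with an enlarged crop.

Run:
```python
from h import *
a=cv2.imread("pics/top0.png")[150:230,225:350];b=cv2.imread("pics/scene0.png")[175:255,175:300]
f=lambda i:cv2.resize(i,None,fx=4.7,fy=4.7,interpolation=cv2.INTER_CUBIC)[:298]
f=lambda i:cv2.resize(i,(465,298),interpolation=cv2.INTER_CUBIC)
cv2.imwrite("pics/crop0.png",cv2.convertScaleAbs(np.vstack([f(a),f(b)]),alpha=1.3))
```

```text
(no output)
```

View pics/crop0.png

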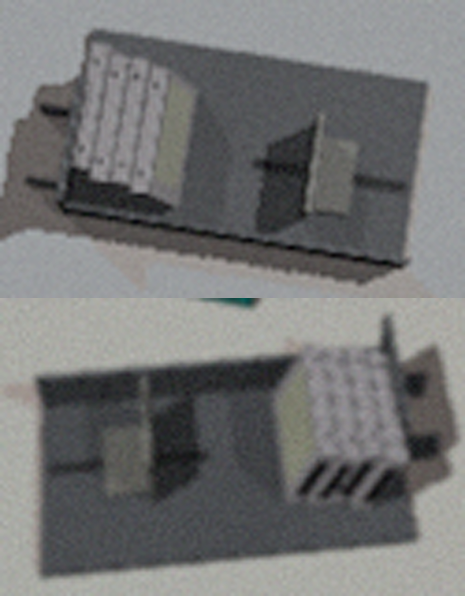

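The crop confirms it: four leaning aluminium drives, with their tops towards the backstop at left in the top view. Their ends sit at about (165,70) and (165,195) in the crop. The follower plate is at (318,165). Next I'll fit the rack pose from its corners and get the row and follower positions.

Run:
```python
from h import *
from scipy.optimize import least_squares
ct,cs=capture("top"),capture("scene")
T=lambda u,v:np.array([225+u/3.72,150+v/3.725]);S=lambda u,v:np.array([175+u/3.72,175+(v-298)/3.725])
P=np.array([[.09,-.174,.008],[.09,.106,.008],[-.065,-.174,.045]])
pt=[T(428,83),T(90,32),T(408,265)];ps=[S(42,577),S(417,540),S(40,375)]
def W(p,P):
    c,s=np.cos(p[2]),np.sin(p[2]);R=np.array([[c,-s,0],[s,c,0],[0,0,1]]);return P@R.T+[p[0],p[1],0]
f=lambda p:np.r_[(proj(ct,W(p,P))-pt).ravel(),(proj(cs,W(p,P))-ps).ravel()]
r=least_squares(f,[.5,0,0]);print(r.x[:2],np.degrees(r.x[2]),r.fun.round(1))
np.save("rack.npy",r.x)
def rk(q):
    c,s=np.cos(r.x[2]),np.sin(r.x[2]);d=q[:2]-r.x[:2];return (np.array([c*d[0]+s*d[1],-s*d[0]+c*d[1]])*1000).round(1)
print("follower top",rk(onz(ct,*T(322,115),.064)),rk(onz(ct,*T(308,212),.064)),rk(onz(cs,*S(145,378),.064)))
for n,u,v in(("d4 top far -y edge",195,82),("d4 near",167,212),("d4 top near",150,195),("d4 top far",170,70),("d1 near",80,180),("d1 far",100,45)):
    print(n,rk(onz(ct,*T(u,v),.075)), rk(onz(ct,*T(u,v),.008)))
for u,v in((275,395),(310,345),(300,500),(330,460)): print("scene",u,v,rk(onz(cs,*S(u,v),.075)),rk(onz(cs,*S(u,v),.008)))
```

```text
[ 0.54658651 -0.04673398] -10.957335306895757 [-0.5 -0.9 -0.  -1.8 -0.5 -0.8 -0.5 -1.5  0.1 -1.4 -1.4 -0.6]
follower top [ 36.1 -90.1] [-41.3 -90.8] [-36.  -87.4]
d4 top far -y edge [43.6 12.3] [57.  12.6]
d4 near [-60.7  17.2] [-52.8  17.8]
d4 top near [-49.8  32.3] [-41.3  33.7]
d4 top far [49.9 33.1] [63.5 34.5]
d1 near [-47.2  87.8] [-38.6  92. ]
d1 far [60.6 90.5] [74.8 94.9]
scene 275 395 [-1.3  8.9] [-49.9  13.5]
scene 310 345 [-45.6  40.5] [-97.9  47.9]
scene 300 500 [91.1 17. ] [50.4 22.3]
scene 330 460 [60.2 42.2] [16.9 49.7]
```

Emit:
arm_command:
  deltas:
    - [1e-09,0,1.36,53.8,48.5,0,0.08]
    - [0,0,1.36,53.8,48.5,0,0.08]
    - [0,0,1.36,53.8,48.5,0,0.08]
    - [0,0,1.36,53.8,48.5,0,0.08]
    - [0,0,1.36,53.8,48.5,0,0.08]
    - [0,0,1.36,53.8,48.5,0,0.08]
    - [0,0,1.36,53.8,48.5,0,0.08]
    - [0,0,1.36,53.8,48.5,0,0.08]

```text
time_s: 0.87
tcp_pos: [0.3858, 0.2702, 0.2417]
ee_rot: [[0.161, -0.987, 0.0], [-0.987, -0.161, 0.0], [-0.0, -0.0, -1.0]]
wrist_force: [1.4, -0.2, 0.2]
gripper_width: 0.505
gripper_force: 0.0
```

```bash
cat >> h.py <<'E'
from scipy.spatial.transform import Rotation as Ro
def go(x,y,z,a):
    "tool-frame delta to rack x,y (mm), TCP z (m), tool-x heading a deg in rack frame, pointing down"
    p=np.load("rack.npy");s=sense();R=np.array(s["ee_rot"]);c,k=np.cos(p[2]),np.sin(p[2])
    M=np.array([[c,-k],[k,c]]);cur=M.T@(s["tcp_pos"][:2]-p[:2])*1000
    t=np.r_[p[:2]+M@np.array([x,y])/1000,z];A=np.radians(a)+p[2]
    Rt=np.array([[np.cos(A),np.sin(A),0],[np.sin(A),-np.cos(A),0],[0,0,-1]])
    print("t",s["time_s"],"rack",cur.round(1),"z",s["tcp_pos"][2].round(4),"rv",Ro.from_matrix(R.T@Rt).as_rotvec().round(3),"d_cm",(R.T@(t-s["tcp_pos"])*100).round(2),"F",np.round(s["wrist_force"],1),"w",round(s["gripper_width"],2))
E
python3 -c "
from h import *
go(10,-35,.15,-90)"
```

```text
t 0.8667 rack [-218.1  280.6] z 0.2417 rv [-0.     0.     0.353] d_cm [ 37.5  -10.51   9.16] F [ 1.4 -0.2  0.2] w 0.5
```

Emit:
arm_command:
  deltas:
    - [0,0,0.353,37.5,-10.5,0,0.08]
    - [0,0,0.353,37.5,-10.5,0,0.08]
    - [0,0,0.353,37.5,-10.5,0,0.08]
    - [0,0,0.353,37.5,-10.5,0,0.08]
    - [0,0,0.353,37.5,-10.5,0,0.08]
    - [0,0,0.353,37.5,-10.5,0,0.08]
    - [0,0,0.353,37.5,-10.5,0,0.08]
    - [0,0,0.353,37.5,-10.5,0,0.08]

```text
time_s: 1.53
tcp_pos: [0.5279, -0.0314, 0.2416]
ee_rot: [[-0.185, -0.983, 0.0], [-0.983, 0.185, 0.0], [-0.0, -0.0, -1.0]]
wrist_force: [0.4, 1.3, 0.8]
gripper_width: 0.463
gripper_force: 0.0
```

```bash
python3 -c "
from h import *
go(10,-35,.042,-90)"
```

```text
t 1.5333 rack [-21.3  11.5] z 0.2416 rv [-0.     0.     0.005] d_cm [ 4.67 -3.1  19.96] F [0.4 1.3 0.8] w 0.46
```

Emit:
arm_command:
  deltas:
    - [0,0,0,3.5,-2.5,0,0.08]
    - [0,0,0,3.5,-2.5,4,0.08]
    - [0,0,0,3.5,-2.5,8,0.08]
    - [0,0,0,3.5,-2.5,12,0.08]
    - [0,0,0,3.5,-2.5,15,0.08]
    - [0,0,0,3.5,-2.5,15,0.08]
    - [0,0,0,3.5,-2.5,15,0.08]

```text
time_s: 2.12
tcp_pos: [0.545, -0.0687, 0.0906]
ee_rot: [[-0.185, -0.983, -0.004], [-0.983, 0.185, -0.001], [0.002, 0.003, -1.0]]
wrist_force: [0.7, 0.4, 1.9]
gripper_width: 0.462
gripper_force: 0.0
```

```bash
python3 -c "
from h import *
go(10,-30,.040,-90)
c=capture('scene');cv2.imwrite('pics/s1.png',cv2.resize(c['pixels'][150:260,160:310],(750,550),interpolation=cv2.INTER_CUBIC))"
```

```text
t 2.1167 rack [  2.6 -21.9] z 0.0906 rv [ 0.003 -0.002  0.006] d_cm [ 0.81 -0.75  5.06] F [0.7 0.4 1.9] w 0.46
```

View pics/s1.png

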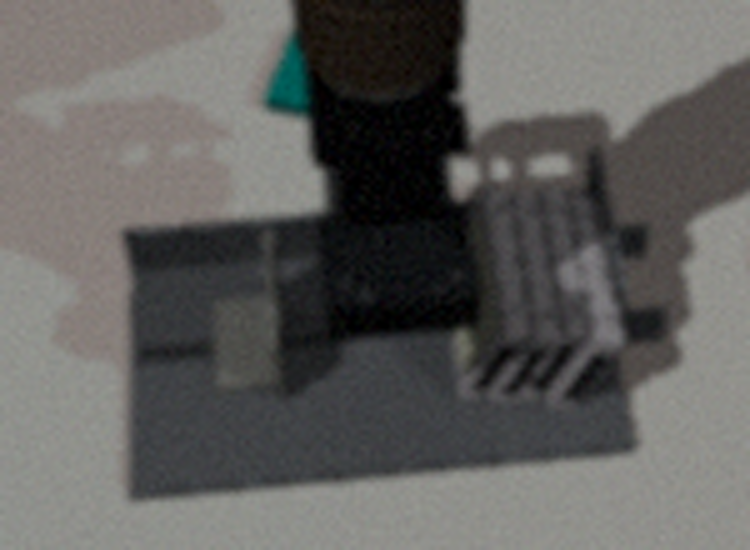

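The gripper, at (400,270) in this crop, sits in the gap between the follower at (270,300) and the row at (540,270), clear of both. I'll lower it and push.

Emit:
arm_command:
  deltas:
    - [0,0,0.006,0.8,-0.7,1,0.08]
    - [0,0,0.006,0.8,-0.7,3,0.08]
    - [0,0,0.006,0.8,-0.7,4.5,0.08]
    - [0,0,0.006,0.8,-0.7,5,0.08]
    - [0,0,0.006,0.8,-0.7,5,0.08]

```text
time_s: 2.58
tcp_pos: [0.5515, -0.0778, 0.0417]
ee_rot: [[-0.191, -0.982, 0.0], [-0.982, 0.191, -0.0], [-0.0, -0.0, -1.0]]
wrist_force: [-0.3, 0.1, 0.5]
gripper_width: 0.46
gripper_force: 0.0
```

Emit:
arm_command:
  deltas:
    - [0,0,0,-0.4,0,0,0.08]
    - [0,0,0,-0.8,0,0,0.08]
    - [0,0,0,-1.2,0,0,0.08]
    - [0,0,0,-1.6,0,0,0.08]
    - [0,0,0,-2.0,0,0,0.08]
    - [0,0,0,-2.4,0,0,0.08]
    - [0,0,0,-2.8,0,0,0.08]
    - [0,0,0,-3.1,0,0,0.08]

```text
time_s: 3.25
tcp_pos: [0.5571, -0.0465, 0.0416]
ee_rot: [[-0.19, -0.982, 0.0], [-0.982, 0.19, 0.0], [-0.0, -0.0, -1.0]]
wrist_force: [0.5, -1.9, 0.9]
gripper_width: 0.462
gripper_force: 0.1
```

```bash
python3 -c "
from h import *
go(10,30.5,.040,-90)"
```

```text
t 3.25 rack [10.3  2.2] z 0.0416 rv [-0.  0. -0.] d_cm [-2.83  0.03  0.16] F [ 0.5 -1.9  0.9] w 0.46
```

Contact is just starting. I'll keep pushing slowly.

Emit:
arm_command:
  deltas:
    - [0,0,0,-0.15,0,0,0.08]
    - [0,0,0,-0.3,0,0,0.08]
    - [0,0,0,-0.45,0,0,0.08]
    - [0,0,0,-0.6,0,0,0.08]
    - [0,0,0,-0.75,0,0,0.08]
    - [0,0,0,-0.9,0,0,0.08]
    - [0,0,0,-1.05,0,0,0.08]
    - [0,0,0,-1.2,0,0,0.08]

```text
time_s: 3.92
tcp_pos: [0.5568, -0.0375, 0.0405]
ee_rot: [[-0.192, -0.981, -0.006], [-0.981, 0.192, -0.003], [0.004, 0.005, -1.0]]
wrist_force: [-1.3, -7.2, -2.9]
gripper_width: 0.461
gripper_force: 3.5
```

Emit:
arm_command:
  deltas:
    - [0,0,0,-0.15,0,0,0.08]
    - [0,0,0,-0.3,0,0,0.08]
    - [0,0,0,-0.45,0,0,0.08]
    - [0,0,0,-0.6,0,0,0.08]
    - [0,0,0,-0.75,0,0,0.08]
    - [0,0,0,-0.9,0,0,0.08]
    - [0,0,0,-1.0,0,0,0.08]
    - [0,0,0,-1.0,0,0,0.08]

```text
time_s: 4.58
tcp_pos: [0.5583, -0.0272, 0.04]
ee_rot: [[-0.192, -0.981, -0.007], [-0.981, 0.192, -0.002], [0.003, 0.006, -1.0]]
wrist_force: [-1.2, -5.8, -2.9]
gripper_width: 0.457
gripper_force: 2.7
```

```bash
python3 -c "
from h import *
go(10,30.5,.040,-90)
c=capture('scene');cv2.imwrite('pics/s2.png',cv2.resize(c['pixels'][150:260,160:310],(750,550),interpolation=cv2.INTER_CUBIC))"
```

```text
t 4.5833 rack [ 7.8 21.4] z 0.04 rv [ 0.006 -0.003 -0.002] d_cm [-0.91 -0.22 -0.  ] F [-1.2 -5.8 -2.9] w 0.46
```

View pics/s2.png

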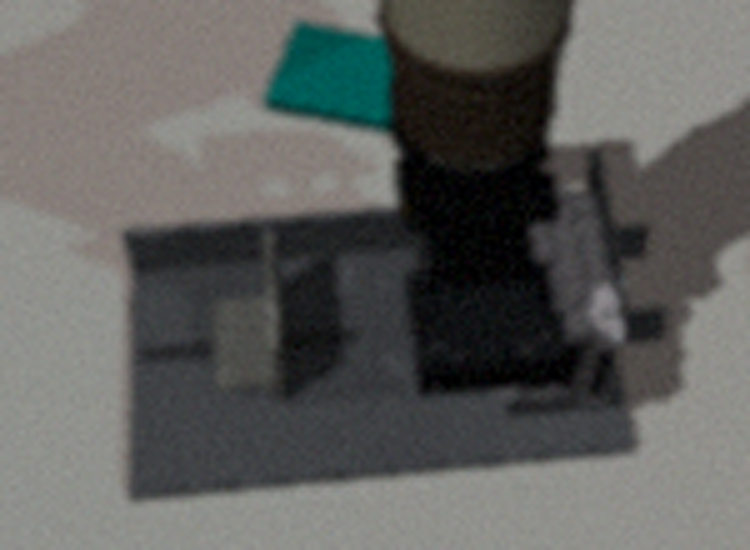

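The gripper at (490,300) hides most of the row. The lean is nearly gone, as the drive feet at (570,400) show. I'll push the last stretch gently.

Emit:
arm_command:
  deltas:
    - [0,0,0,-0.1,0,0,0.08]
    - [0,0,0,-0.2,0,0,0.08]
    - [0,0,0,-0.3,0,0,0.08]
    - [0,0,0,-0.4,0,0,0.08]
    - [0,0,0,-0.5,0,0,0.08]
    - [0,0,0,-0.6,0,0,0.08]
    - [0,0,0,-0.6,0,0,0.08]
    - [0,0,0,-0.6,0,0,0.08]

```text
time_s: 5.3
tcp_pos: [0.5593, -0.0216, 0.0399]
ee_rot: [[-0.192, -0.981, -0.007], [-0.981, 0.192, -0.002], [0.004, 0.007, -1.0]]
wrist_force: [-1.1, -5.9, -4.5]
gripper_width: 0.46
gripper_force: 3.5
```

```bash
python3 -c "
from h import *
go(10,30.5,.040,-90)"
```

```text
t 5.3 rack [ 7.7 27.1] z 0.0399 rv [ 0.007 -0.004 -0.002] d_cm [-0.34 -0.23 -0.01] F [-1.1 -5.9 -4.5] w 0.46
```

Emit:
arm_command:
  deltas:
    - [0,0,0,-0.1,0,0,0.08]
    - [0,0,0,-0.2,0,0,0.08]
    - [0,0,0,-0.3,0,0,0.08]
    - [0,0,0,-0.4,0,0,0.08]
    - [0,0,0,-0.4,0,0,0.08]

```text
time_s: 5.72
tcp_pos: [0.5593, -0.0214, 0.0399]
ee_rot: [[-0.192, -0.981, -0.01], [-0.981, 0.192, -0.007], [0.008, 0.008, -1.0]]
wrist_force: [-0.1, -22.6, -4.1]
gripper_width: 0.456
gripper_force: 11.5
```

```bash
python3 -c "
from h import *
go(10,30.5,.040,-90)"
```

```text
t 5.7167 rack [ 7.6 27.2] z 0.0399 rv [ 0.008 -0.008 -0.002] d_cm [-0.33 -0.24 -0.01] F [ -0.1 -22.6  -4.1] w 0.46
```

The force rose to 23 N with no further motion, so the row is tight. I'll back off, lift, look, and turn the tool for pushing the ends.

Emit:
arm_command:
  deltas:
    - [0,0,0,0.2,0,0,0.08]
    - [0,0,0,0.6,0,0,0.08]
    - [0,0,0,1.3,0,0,0.08]
    - [0,0,0,2,0,-1,0.08]
    - [0,0,0,2,0,-5,0.08]
    - [0,0,0,2,0,-9,1]
    - [0,0,0,2,0,-10,1]
    - [0,0,0,2,0,-10,1]

```text
time_s: 6.38
tcp_pos: [0.5622, -0.0348, 0.1472]
ee_rot: [[-0.19, -0.982, 0.011], [-0.982, 0.19, 0.002], [-0.004, -0.011, -1.0]]
wrist_force: [0.1, 0.0, 0.1]
gripper_width: 0.314
gripper_force: 0.0
```

```bash
python3 -c "
from h import *
go(105,80,.14,0)"
```

```text
t 6.3833 rack [13.1 14.7] z 0.1472 rv [-0.012 -0.005 -1.57 ] d_cm [-6.53 -9.18  0.84] F [0.1 0.  0.1] w 0.31
```

Emit:
arm_command:
  deltas:
    - [0,0,-1.57,-6.5,-9.2,0,1]
    - [0,0,-1.57,-6.5,-9.2,0,1]
    - [0,0,-1.57,-6.5,-9.2,0,1]
    - [0,0,-1.57,-6.5,-9.2,0,1]
    - [0,0,-1.57,-6.5,-9.2,0,1]
    - [0,0,-1.57,-6.5,-9.2,0,1]
    - [0,0,-1.57,-6.5,-9.2,0,1]
    - [0,0,-1.57,-6.5,-9.2,0,1]

```text
time_s: 7.05
tcp_pos: [0.6615, 0.0112, 0.1407]
ee_rot: [[0.727, -0.686, -0.001], [-0.686, -0.727, 0.0], [-0.001, 0.001, -1.0]]
wrist_force: [-0.3, -0.9, 0.8]
gripper_width: 0.003
gripper_force: 0.0
```

```bash
python3 -c "
from h import *
go(105,80,.14,0)
"
```

```text
t 7.05 rack [101.8  78.7] z 0.1407 rv [ 0.     0.001 -0.565] d_cm [ 0.2  -0.28  0.07] F [-0.3 -0.9  0.8] w 0.0
```

Emit:
arm_command:
  deltas:
    - [0,0,-0.565,0.2,-0.3,0,1]
    - [0,0,-0.565,0.2,-0.3,0,1]
    - [0,0,-0.565,0.2,-0.3,0,1]
    - [0,0,-0.565,0.2,-0.3,0,1]
    - [0,0,-0.565,0.2,-0.3,0,1]
    - [0,0,-0.565,0.2,-0.3,0,1]

```text
time_s: 7.55
tcp_pos: [0.665, 0.0119, 0.1409]
ee_rot: [[0.981, -0.195, -0.001], [-0.195, -0.981, 0.0], [-0.001, 0.0, -1.0]]
wrist_force: [0.0, -0.7, -0.3]
gripper_width: 0.001
gripper_force: 0.0
```

```bash
python3 -c "
from h import *
go(105,80,.055,0)
f=lambda i:cv2.resize(i,(600,300),interpolation=cv2.INTER_CUBIC)
a=capture('top')['pixels'][150:220,220:360];b=capture('scene')['pixels'][180:250,175:315]
cv2.imwrite('pics/s3.png',cv2.convertScaleAbs(np.vstack([f(a),f(b)]),alpha=1.3))"
```

```text
t 7.55 rack [105.1  80.1] z 0.1409 rv [ 0.     0.001 -0.005] d_cm [0.   0.01 8.59] F [ 0.  -0.7 -0.3] w 0.0
```

View pics/s3.png

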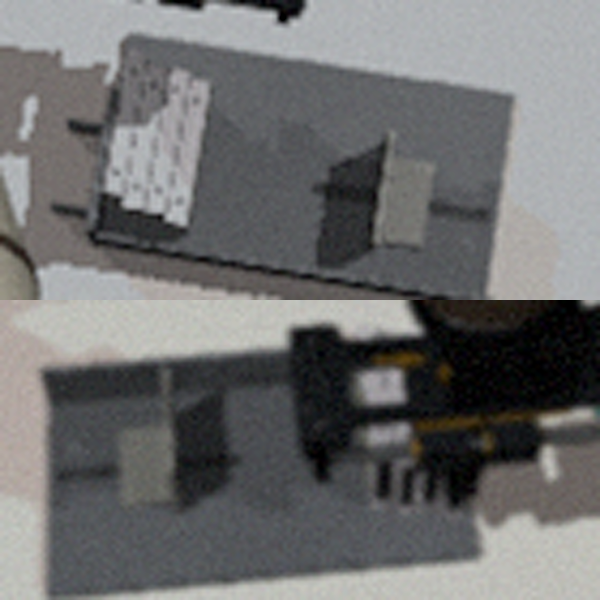

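The row now stands upright and tight against the backstop, at (155,145) in the upper half. Its ends are uneven, 205 to 228 px, and off the guide. Next I'll push the ends of drives 1 and 2 with the closed fingers.

Emit:
arm_command:
  deltas:
    - [0,0,0,0,0,3,1]
    - [0,0,0,0,0,6,1]
    - [0,0,0,0,0,9,1]
    - [0,0,0,-0.5,0,9.2,1]
    - [0,0,0,-1,0,9.2,1]
    - [0,0,0,-1.4,0,9.2,1]
    - [0,0,0,-1.7,0,9.2,1]
    - [0,0,0,-2,0,9.2,1]

```text
time_s: 8.32
tcp_pos: [0.6467, 0.016, 0.052]
ee_rot: [[0.981, -0.196, 0.004], [-0.196, -0.981, 0.001], [0.004, -0.002, -1.0]]
wrist_force: [-0.2, -0.5, -0.0]
gripper_width: 0.005
gripper_force: 0.0
```

Emit:
arm_command:
  deltas:
    - [0,0,0,-0.2,0,0,1]
    - [0,0,0,-0.4,0,0,1]
    - [0,0,0,-0.6,0,0,1]
    - [0,0,0,-0.8,0,0,1]
    - [0,0,0,-1.0,0,0,1]
    - [0,0,0,-1.2,0,0,1]
    - [0,0,0,-1.4,0,0,1]
    - [0,0,0,-1.6,0,0,1]

```text
time_s: 8.98
tcp_pos: [0.6303, 0.0188, 0.0495]
ee_rot: [[0.981, -0.196, 0.001], [-0.196, -0.981, 0.0], [0.001, -0.0, -1.0]]
wrist_force: [0.3, -0.1, -0.8]
gripper_width: 0.008
gripper_force: 0.4
```

```bash
python3 -c "
from h import *
go(49.5,80,.048,0)"
```

```text
t 8.9833 rack [69.7 80.3] z 0.0495 rv [-0.    -0.001 -0.007] d_cm [-2.02  0.04  0.15] F [ 0.3 -0.1 -0.8] w 0.01
```

Emit:
arm_command:
  deltas:
    - [0,0,0,-0.15,0,0,1]
    - [0,0,0,-0.3,0,0,1]
    - [0,0,0,-0.45,0,0,1]
    - [0,0,0,-0.6,0,0,1]
    - [0,0,0,-0.75,0,0,1]
    - [0,0,0,-0.9,0,0,1]
    - [0,0,0,-1.05,0,0,1]
    - [0,0,0,-1.2,0,0,1]

```text
time_s: 9.65
tcp_pos: [0.6184, 0.0212, 0.0496]
ee_rot: [[0.981, -0.196, 0.0], [-0.196, -0.981, 0.0], [0.0, -0.0, -1.0]]
wrist_force: [1.9, -0.5, -1.4]
gripper_width: 0.004
gripper_force: 1.2
```

Emit:
arm_command:
  deltas:
    - [0,0,0,-0.15,0,0,1]
    - [0,0,0,-0.3,0,0,1]
    - [0,0,0,-0.45,0,0,1]
    - [0,0,0,-0.5,0,0,1]
    - [0,0,0,-0.5,0,0,1]

```text
time_s: 10.07
tcp_pos: [0.6132, 0.0221, 0.0496]
ee_rot: [[0.98, -0.197, -0.0], [-0.197, -0.98, -0.0], [-0.0, 0.0, -1.0]]
wrist_force: [2.0, -0.2, -0.1]
gripper_width: 0.007
gripper_force: 0.8
```

```bash
python3 -c "
from h import *
go(49.5,80,.048,0)"
```

```text
t 10.0667 rack [52.3 80.3] z 0.0496 rv [ 0.     0.    -0.007] d_cm [-0.28  0.03  0.16] F [ 2.  -0.2 -0.1] w 0.01
```

Emit:
arm_command:
  deltas:
    - [0,0,0,-0.1,0,0,1]
    - [0,0,0,-0.2,0,0,1]
    - [0,0,0,-0.3,0,0,1]
    - [0,0,0,-0.4,0,0,1]
    - [0,0,0,-0.5,0,0,1]
    - [0,0,0,-0.5,0,0,1]

```text
time_s: 10.57
tcp_pos: [0.6111, 0.023, 0.0504]
ee_rot: [[0.981, -0.195, 0.006], [-0.195, -0.981, 0.0], [0.006, -0.001, -1.0]]
wrist_force: [7.0, -2.9, -2.4]
gripper_width: 0.005
gripper_force: 3.8
```

```bash
python3 -c "
from h import *
go(49.5,80,.048,0)"
```

```text
t 10.5667 rack [50.1 80.7] z 0.0504 rv [-0.001 -0.006 -0.005] d_cm [-0.06  0.07  0.24] F [ 7.  -2.9 -2.4] w 0.01
```

Emit:
arm_command:
  deltas:
    - [0,0,0,-0.1,0,0,1]
    - [0,0,0,-0.2,0,0,1]
    - [0,0,0,-0.3,0,0,1]
    - [0,0,0,-0.3,0,0,1]

```text
time_s: 10.9
tcp_pos: [0.6109, 0.0231, 0.0512]
ee_rot: [[0.981, -0.195, 0.012], [-0.195, -0.981, 0.0], [0.012, -0.002, -1.0]]
wrist_force: [11.8, -6.5, -4.2]
gripper_width: 0.006
gripper_force: 6.7
```

```bash
python3 -c "
from h import *
go(49.5,80,.048,0)"
```

```text
t 10.9 rack [49.9 80.8] z 0.0512 rv [-0.002 -0.012 -0.005] d_cm [-0.04  0.08  0.32] F [11.8 -6.5 -4.2] w 0.01
```

Drives 1 and 2 have stopped at the guide, at x=49.9 with rising force. Drives 3 and 4 are next.

Emit:
arm_command:
  deltas:
    - [0,0,0,1,0,0,1]
    - [0,0,0,3,0,0,1]
    - [0,0,0,5,0,0.1,1]
    - [0,0,0,5,1.5,0.1,1]
    - [0,0,0,5,3,0.1,1]
    - [0,0,0,5,3,0.1,1]
    - [0,0,0,4.5,3,0.1,1]

```text
time_s: 11.48
tcp_pos: [0.6427, -0.0159, 0.0483]
ee_rot: [[0.98, -0.199, -0.002], [-0.199, -0.98, -0.0], [-0.002, 0.001, -1.0]]
wrist_force: [0.9, -0.0, -0.4]
gripper_width: 0.003
gripper_force: 0.0
```

```bash
python3 -c "
from h import *
go(49.5,51,.048,0)"
```

```text
t 11.4833 rack [88.5 48.5] z 0.0483 rv [ 0.001  0.002 -0.009] d_cm [-3.9  -0.22  0.03] F [ 0.9 -0.  -0.4] w 0.0
```

Emit:
arm_command:
  deltas:
    - [0,0,-0.009,-0.2,-0.2,0,1]
    - [0,0,-0.009,-0.4,-0.2,0,1]
    - [0,0,-0.009,-0.6,-0.2,0,1]
    - [0,0,-0.009,-0.8,-0.2,0,1]
    - [0,0,-0.009,-1.0,-0.2,0,1]
    - [0,0,-0.009,-1.2,-0.2,0,1]
    - [0,0,-0.009,-1.4,-0.2,0,1]
    - [0,0,-0.009,-1.6,-0.2,0,1]

```text
time_s: 12.15
tcp_pos: [0.6283, -0.0093, 0.0485]
ee_rot: [[0.982, -0.188, -0.0], [-0.188, -0.982, -0.0], [-0.0, 0.0, -1.0]]
wrist_force: [-1.5, -0.7, -0.2]
gripper_width: 0.005
gripper_force: 0.0
```

Emit:
arm_command:
  deltas:
    - [0,0,0,-0.15,0,0,1]
    - [0,0,0,-0.3,0,0,1]
    - [0,0,0,-0.45,0,0,1]
    - [0,0,0,-0.6,0,0,1]
    - [0,0,0,-0.75,0,0,1]
    - [0,0,0,-0.9,0,0,1]
    - [0,0,0,-1.05,0,0,1]
    - [0,0,0,-1.2,0,0,1]

```text
time_s: 12.82
tcp_pos: [0.6166, -0.0072, 0.0486]
ee_rot: [[0.982, -0.188, 0.0], [-0.188, -0.982, -0.0], [0.0, 0.0, -1.0]]
wrist_force: [-0.7, 0.4, -0.4]
gripper_width: 0.008
gripper_force: 0.0
```

Emit:
arm_command:
  deltas:
    - [0,0,0,-0.15,0,0,1]
    - [0,0,0,-0.3,0,0,1]
    - [0,0,0,-0.45,0,0,1]
    - [0,0,0,-0.6,0,0,1]
    - [0,0,0,-0.75,0,0,1]
    - [0,0,0,-0.9,0,0,1]
    - [0,0,0,-0.9,0,0,1]

```text
time_s: 13.4
tcp_pos: [0.6076, -0.0055, 0.0486]
ee_rot: [[0.982, -0.188, -0.0], [-0.188, -0.982, 0.0], [-0.0, 0.0, -1.0]]
wrist_force: [0.7, -0.4, -0.0]
gripper_width: 0.007
gripper_force: 0.2
```

```bash
python3 -c "
from h import *
go(49.5,51,.048,0)"
```

```text
t 13.4 rack [52.  52.1] z 0.0486 rv [0.    0.    0.002] d_cm [-0.26  0.11  0.06] F [ 0.7 -0.4 -0. ] w 0.01
```

Emit:
arm_command:
  deltas:
    - [0,0,0,-0.1,0,0,1]
    - [0,0,0,-0.2,0,0,1]
    - [0,0,0,-0.3,0,0,1]
    - [0,0,0,-0.4,0,0,1]
    - [0,0,0,-0.5,0,0,1]
    - [0,0,0,-0.6,0,0,1]
    - [0,0,0,-0.7,0,0,1]
    - [0,0,0,-0.7,0,0,1]

```text
time_s: 14.07
tcp_pos: [0.6056, -0.0047, 0.05]
ee_rot: [[0.982, -0.186, 0.01], [-0.186, -0.982, -0.0], [0.01, -0.002, -1.0]]
wrist_force: [9.4, -4.9, -3.5]
gripper_width: 0.005
gripper_force: 4.9
```

```bash
python3 -c "
from h import *
go(49.5,51,.048,0)"
```

```text
t 14.0667 rack [50.  52.5] z 0.05 rv [-0.002 -0.01   0.004] d_cm [-0.05  0.15  0.2 ] F [ 9.4 -4.9 -3.5] w 0.01
```

The stop is at the same x (50.0). I'll back off, lift, and move over behind the follower, then look.

Emit:
arm_command:
  deltas:
    - [0,0,0,1,0,0,1]
    - [0,0,0,3,0,0,1]
    - [0,0,0,3,0,-4,1]
    - [0,0,0,3,0,-8,1]
    - [0,0,0,3,3,-10,1]
    - [0,0,0,1,7,-10,1]
    - [0,0,0,-1,11,-10,1]
    - [0,0,0,-4,15,-10,1]

```text
time_s: 14.73
tcp_pos: [0.5428, -0.1353, 0.1487]
ee_rot: [[0.982, -0.188, -0.0], [-0.188, -0.982, 0.0], [-0.0, -0.0, -1.0]]
wrist_force: [-0.0, -1.0, -0.1]
gripper_width: 0.008
gripper_force: 0.0
```

```bash
python3 -c "
from h import *
go(0,-128,.14,0)
f=lambda i:cv2.resize(i,(600,300),interpolation=cv2.INTER_CUBIC)
a=capture('top')['pixels'][150:220,220:360];b=capture('scene')['pixels'][180:250,175:315]
cv2.imwrite('pics/s4.png',cv2.convertScaleAbs(np.vstack([f(a),f(b)]),alpha=1.3))"
```

```text
t 14.7333 rack [ 13.1 -87.7] z 0.1487 rv [-0.     0.     0.003] d_cm [-1.32  4.03  0.87] F [-0.  -1.  -0.1] w 0.01
```

View pics/s4.png

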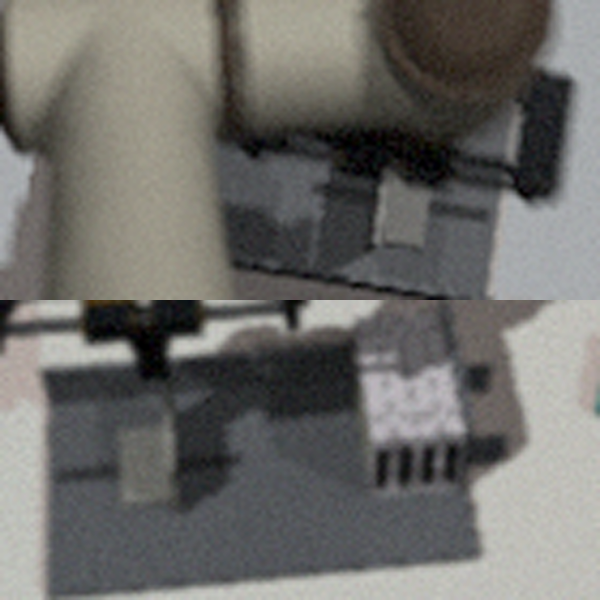

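The scene half shows the row upright and tight, with even ends at (380–460,450) against the guide. The follower is still at (170,440). I'll go behind the follower and push it up.

Emit:
arm_command:
  deltas:
    - [0,0,0,-1.3,4,0,1]
    - [0,0,0,-1.3,4,0,1]
    - [0,0,0,-1.3,4,1,1]
    - [0,0,0,-1.3,4,4,1]
    - [0,0,0,-1.3,4,7,1]
    - [0,0,0,-1.3,4,9.6,1]
    - [0,0,0,-1.3,4,9.6,1]
    - [0,0,0,-1.3,4,9.6,1]

```text
time_s: 15.5
tcp_pos: [0.5231, -0.1703, 0.051]
ee_rot: [[0.982, -0.186, -0.004], [-0.186, -0.982, -0.0], [-0.004, 0.001, -1.0]]
wrist_force: [0.2, -0.4, 0.8]
gripper_width: 0.008
gripper_force: 0.0
```

```bash
python3 -c "
from h import *
go(0,20,.052,0)"
```

```text
t 15.5 rack [   0.5 -125.8] z 0.051 rv [0.001 0.004 0.004] d_cm [ 1.000e-02 -1.458e+01 -1.100e-01] F [ 0.2 -0.4  0.8] w 0.01
```

Emit:
arm_command:
  deltas:
    - [0,0,0,0,-0.6,0,1]
    - [0,0,0,0,-1.2,0,1]
    - [0,0,0,0,-1.6,0,1]
    - [0,0,0,0,-2,0,1]
    - [0,0,0,0,-2.4,0,1]
    - [0,0,0,0,-2.8,0,1]
    - [0,0,0,0,-3.2,0,1]
    - [0,0,0,0,-3.6,0,1]

```text
time_s: 16.17
tcp_pos: [0.5311, -0.1356, 0.0532]
ee_rot: [[0.982, -0.188, 0.001], [-0.188, -0.982, -0.0], [0.001, 0.0, -1.0]]
wrist_force: [-0.1, -1.6, 3.5]
gripper_width: 0.004
gripper_force: 2.0
```

Emit:
arm_command:
  deltas:
    - [0,0,0,0,-0.4,0,1]
    - [0,0,0,0,-0.8,0,1]
    - [0,0,0,0,-1.2,0,1]
    - [0,0,0,0,-1.6,0,1]
    - [0,0,0,0,-2.0,0,1]
    - [0,0,0,0,-2.4,0,1]
    - [0,0,0,0,-2.8,0,1]
    - [0,0,0,0,-3.2,0,1]

```text
time_s: 16.83
tcp_pos: [0.5368, -0.1038, 0.0526]
ee_rot: [[0.982, -0.188, 0.0], [-0.188, -0.982, -0.0], [0.0, -0.0, -1.0]]
wrist_force: [1.9, -3.6, 1.9]
gripper_width: 0.008
gripper_force: 1.4
```

Emit:
arm_command:
  deltas:
    - [0,0,0,0,-0.4,0,1]
    - [0,0,0,0,-0.8,0,1]
    - [0,0,0,0,-1.2,0,1]
    - [0,0,0,0,-1.6,0,1]
    - [0,0,0,0,-2.0,0,1]
    - [0,0,0,0,-2.4,0,1]
    - [0,0,0,0,-2.8,0,1]
    - [0,0,0,0,-3.2,0,1]

```text
time_s: 17.5
tcp_pos: [0.5425, -0.0724, 0.0525]
ee_rot: [[0.982, -0.188, -0.0], [-0.188, -0.982, 0.0], [-0.0, 0.0, -1.0]]
wrist_force: [1.0, -3.5, 1.4]
gripper_width: 0.009
gripper_force: 1.3
```

```bash
python3 -c "
from h import *
go(0,20,.052,0)"
```

```text
t 17.5 rack [  0.9 -26. ] z 0.0525 rv [0.    0.    0.002] d_cm [-0.07 -4.6   0.05] F [ 1.  -3.5  1.4] w 0.01
```

Emit:
arm_command:
  deltas:
    - [0,0,0,0,-0.4,0,1]
    - [0,0,0,0,-0.8,0,1]
    - [0,0,0,0,-1.2,0,1]
    - [0,0,0,0,-1.6,0,1]
    - [0,0,0,0,-2.0,0,1]
    - [0,0,0,0,-2.4,0,1]
    - [0,0,0,0,-2.7,0,1]
    - [0,0,0,0,-2.9,0,1]

```text
time_s: 18.17
tcp_pos: [0.5479, -0.0439, 0.0525]
ee_rot: [[0.982, -0.187, -0.0], [-0.187, -0.982, 0.0], [-0.0, 0.0, -1.0]]
wrist_force: [2.0, -1.5, 1.1]
gripper_width: 0.009
gripper_force: 1.1
```

Emit:
arm_command:
  deltas:
    - [0,0,0,0,-0.15,0,1]
    - [0,0,0,0,-0.3,0,1]
    - [0,0,0,0,-0.45,0,1]
    - [0,0,0,0,-0.6,0,1]
    - [0,0,0,0,-0.75,0,1]
    - [0,0,0,0,-0.9,0,1]
    - [0,0,0,0,-1.0,0,1]
    - [0,0,0,0,-1.0,0,1]

```text
time_s: 18.83
tcp_pos: [0.5497, -0.0343, 0.0525]
ee_rot: [[0.982, -0.188, -0.0], [-0.188, -0.982, 0.0], [-0.0, -0.0, -1.0]]
wrist_force: [0.4, -1.1, 0.4]
gripper_width: 0.006
gripper_force: 0.5
```

```bash
python3 -c "
from h import *
go(0,17,.052,0)"
```

```text
t 18.8333 rack [ 0.7 12.8] z 0.0525 rv [-0.     0.     0.003] d_cm [-0.07 -0.42  0.05] F [ 0.4 -1.1  0.4] w 0.01
```

Emit:
arm_command:
  deltas:
    - [0,0,0,0,-0.1,0,1]
    - [0,0,0,0,-0.2,0,1]
    - [0,0,0,0,-0.3,0,1]
    - [0,0,0,0,-0.4,0,1]
    - [0,0,0,0,-0.5,0,1]
    - [0,0,0,0,-0.6,0,1]
    - [0,0,0,0,-0.7,0,1]

```text
time_s: 19.42
tcp_pos: [0.551, -0.0275, 0.0525]
ee_rot: [[0.982, -0.188, -0.0], [-0.188, -0.982, -0.0], [-0.0, 0.0, -1.0]]
wrist_force: [0.5, -2.2, 0.5]
gripper_width: 0.007
gripper_force: 1.1
```

```bash
python3 -c "
from h import *
go(0,17,.052,0)"
```

```text
t 19.4167 rack [ 0.7 19.7] z 0.0525 rv [0.    0.    0.002] d_cm [-0.07  0.27  0.05] F [ 0.5 -2.2  0.5] w 0.01
```

Emit:
arm_command:
  deltas:
    - [0,0,0,0,-0.1,0,1]
    - [0,0,0,0,-0.2,0,1]
    - [0,0,0,0,-0.3,0,1]
    - [0,0,0,0,-0.4,0,1]

```text
time_s: 19.75
tcp_pos: [0.5514, -0.0249, 0.0525]
ee_rot: [[0.982, -0.187, -0.002], [-0.187, -0.982, -0.002], [-0.001, 0.002, -1.0]]
wrist_force: [1.4, -12.4, 0.2]
gripper_width: 0.004
gripper_force: 5.8
```

```bash
python3 -c "
from h import *
go(0,17,.052,0)"
```

```text
t 19.75 rack [ 0.6 22.4] z 0.0525 rv [0.002 0.001 0.003] d_cm [-0.06  0.54  0.05] F [  1.4 -12.4   0.2] w 0.0
```

Emit:
arm_command:
  deltas:
    - [0,0,0,0,-0.1,0,1]
    - [0,0,0,0,-0.2,0,1]
    - [0,0,0,0,-0.2,0,1]

```text
time_s: 20.0
tcp_pos: [0.5514, -0.0248, 0.0525]
ee_rot: [[0.982, -0.188, -0.003], [-0.188, -0.982, -0.004], [-0.002, 0.004, -1.0]]
wrist_force: [0.9, -16.2, 0.6]
gripper_width: 0.006
gripper_force: 7.6
```

Emit:
arm_command:
  deltas:
    - [0,0,0,0,0.3,0,1]
    - [0,0,0,0,1,0,1]
    - [0,0,0,0,2,-1,1]
    - [0,0,0,0,4,-5,1]
    - [0,0,0,0,8,-9,1]
    - [0,0,0,0,12,-13,1]
    - [0,0,0,0,16,-15,1]
    - [0,0,0,0,20,-15,1]

```text
time_s: 20.67
tcp_pos: [0.5215, -0.1911, 0.1994]
ee_rot: [[0.983, -0.185, 0.008], [-0.185, -0.983, -0.001], [0.008, -0.001, -1.0]]
wrist_force: [2.2, -0.3, -0.5]
gripper_width: 0.004
gripper_force: 0.0
```

Emit:
arm_command:
  deltas:
    - [0,0,0,0,4,0,1]
    - [0,0,0,0,8,0,1]
    - [0,0,0,0,12,0,1]
    - [0,0,0,0,16,0,1]
    - [0,0,0,0,16,0,1]
    - [0,0,0,0,16,0,1]

```text
time_s: 21.17
tcp_pos: [0.489, -0.3491, 0.1946]
ee_rot: [[0.981, -0.192, 0.0], [-0.192, -0.981, 0.0], [0.0, -0.001, -1.0]]
wrist_force: [-0.4, -0.0, -0.3]
gripper_width: 0.005
gripper_force: 0.0
```

```bash
python3 -c "
from h import *
go(0,17,.052,0)
f=lambda i:cv2.resize(i,(600,300),interpolation=cv2.INTER_CUBIC)
a=capture('top')['pixels'][160:215,230:340];b=capture('scene')['pixels'][190:245,185:295]
cv2.imwrite('pics/s5.png',cv2.convertScaleAbs(np.vstack([f(a),f(b)]),alpha=1.3))"
```

```text
t 21.1667 rack [   1.  -307.8] z 0.1946 rv [-0.001 -0.    -0.001] d_cm [ -0.15 -32.47  14.28] F [-0.4 -0.  -0.3] w 0.0
```

View pics/s5.png

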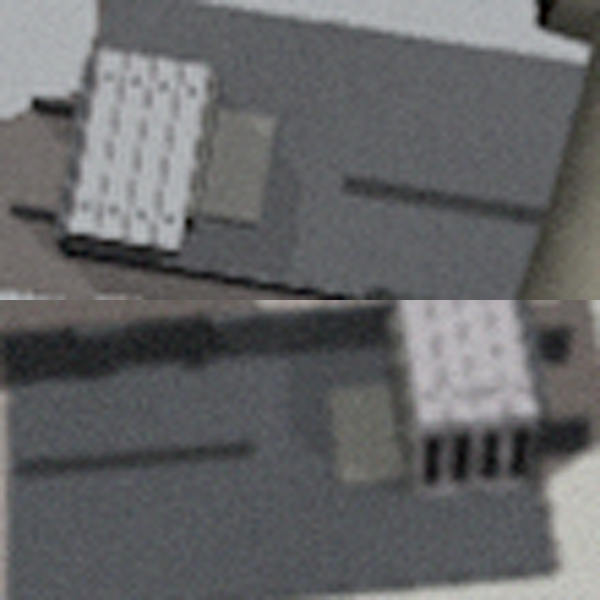

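The row is upright, tight and flush along the guide at (120,240), with the follower against it at (205,165). The hand is clear, so I'm handing in.

```bash
python3 -c "
from h import *
print(finish_job())"
```

```text
the job is handed in; nothing more can be done
None
```

The job is handed in: in the last pictures the four drives stand upright and tight against the backstop, ends flush on the side guide, with the follower holding them; the hand is clear, and nothing went near the bottle, carton or screwdriver.

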